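# Stage the flasks by size for the shaker

## Task

Line the four stoppered flasks up in order of size on the four round mats of the tray, one standing upright and centred on each mat: the largest on the mat next to the display unit, then smaller and smaller towards the other end. They are glass: set each one down rather than dropping it, do not tip any of them over, and leave the stack of dishes where it stands.

Things in the scene. Friction and masses are not known exactly. Their poses are not given: they have to be found in the camera images.
- flask_25: smallest of four clear glass conical (Erlenmeyer) flasks, empty, loose, upright on the bench. Foot 42 mm across, tapering to a slim neck, with a fixed tan cork stopper 24 mm across, wider than the neck; stopper's top 92 mm above the foot, its lower edge 28 mm below that top. Grasp the stopper from above. About 40 g. Origin: centre of the foot's underside, z up; yaw has no meaning.
- flask_50: second smallest of four clear glass conical (Erlenmeyer) flasks, empty, loose, upright on the bench. Foot 51 mm across, tapering to a slim neck, with a fixed tan cork stopper 28 mm across, wider than the neck; stopper's top 112 mm above the foot, its lower edge 30 mm below that top. Grasp the stopper from above. About 55 g. Origin: centre of the foot's underside, z up; yaw has no meaning.
- flask_125: second largest of four clear glass conical (Erlenmeyer) flasks, empty, loose, upright on the bench. Foot 67 mm across, tapering to a slim neck, with a fixed tan cork stopper 34 mm across, wider than the neck; stopper's top 139 mm above the foot, its lower edge 32 mm below that top. Grasp the stopper from above. About 100 g. Origin: centre of the foot's underside, z up; yaw has no meaning.
- flask_250: largest of four clear glass conical (Erlenmeyer) flasks, empty, loose, upright on the bench. Foot 85 mm across, tapering to a slim neck, with a fixed tan cork stopper 40 mm across, wider than the neck; stopper's top 169 mm above the foot, its lower edge 34 mm below that top. Grasp the stopper from above. About 160 g. Origin: centre of the foot's underside, z up; yaw has no meaning.
- mat_1: Leftmost (highest y) of four equal round black mats in a straight row, 110 mm apart, on a fixed white tray 130 x 620 mm, 30 mm high, lying roughly along y (place and yaw vary). Mat 92 mm across, 3 mm thick, a white dot at its centre; its top is 33 mm above the bench. Fixed. Origin: centre of its underside, z up, y along the row towards mat_1.
- mat_2: Second from the left of four equal round black mats in a straight row, 110 mm apart, on a fixed white tray 130 x 620 mm, 30 mm high, lying roughly along y (place and yaw vary). Mat 92 mm across, 3 mm thick, a white dot at its centre; its top is 33 mm above the bench. Fixed. Origin: centre of its underside, z up, y along the row towards mat_1.
- mat_3: Third from the left of four equal round black mats in a straight row, 110 mm apart, on a fixed white tray 130 x 620 mm, 30 mm high, lying roughly along y (place and yaw vary). Mat 92 mm across, 3 mm thick, a white dot at its centre; its top is 33 mm above the bench. Fixed. Origin: centre of its underside, z up, y along the row towards mat_1.
- mat_4: Rightmost (lowest y) of four equal round black mats in a straight row, 110 mm apart, on a fixed white tray 130 x 620 mm, 30 mm high, lying roughly along y (place and yaw vary). Mat 92 mm across, 3 mm thick, a white dot at its centre; its top is 33 mm above the bench. Fixed. Origin: centre of its underside, z up, y along the row towards mat_1.
- display: white display unit with a dark screen on top, 110 x 60 mm, 50 mm high (top 80 mm above the bench), fixed on the tray at the left or right end of the row (it varies), 100 mm from the end mat's centre. At the other end is a fixed clear box of white tips, 32 mm high. Origin: centre of its underside.
- dishes: a loose stack of three flat Petri dishes (one piece), 90 mm across, 43 mm high, on the bench among the flasks; to be left alone. Origin: centre of its underside.
Not all that is in view belongs to the job. Leave any pink or yellow look-alike of the flask_250 alone.

How it is judged:
By the outcome, as a careful person would: the job done as asked, in the order asked, and still so for the second after the job is handed in, with the robot touching nothing.
It also fails if it takes over 117 s, if anything falls off the work surface, if the arm or the gripper's body presses on something with over 40 N, if the wrist force passes 120 N, or if a joint passes its speed limit or range.

## Robot

A 6-joint arm with a two-finger parallel gripper is mounted at the origin on the work surface. World frame = base frame: x ahead of the robot, y to its left, z up, the work surface at z = 0. Lengths are in m, angles in degrees, forces in N, time in s.
With the tool pointing down it reaches from about 0.25 to 0.725 m from the base axis. Payload 9.7 kg.
Tool frame: the origin (TCP) lies on the centre line of the jaws, within the pads' length; the fingertips stand 19 mm ahead of it and the grasp point (between the pads) is the TCP; z points along the fingers, y is the direction in which the jaws open and shut (so a half turn about z gives the same grasp; the last joint's range is limited). The gripper opens to 85 mm and grips with 20 to 120 N. Pads are 22 mm wide; open, the fingers measure 114 mm over their backs; the gripper's body (76 mm by 85 mm) begins 54 mm behind the grasp point. The pads swing forward as they close: fully open they stand 13 mm farther back than shut.
Start: joints at [73.51, 4.979, 10.078, 95.1, 0, 90], TCP at [0.156, 0.527, 0.25] pointing down, gripper open.
Joint ranges: [-179.16, 179.16], [-48.56, 103.87], [-65.8, 70.77], [-126.05, 130.52], [-82.76, 87.17], [-180, 180]. Speed limits (degrees/s): [127.2, 127.2, 147.25, 180, 180, 180].

## Interface

Orientations are given as [roll, pitch, yaw] about the fixed x, y, z axes, in that order (R = Rz(yaw) Ry(pitch) Rx(roll)).
In Python, from workcell import bot gives the robot as it stands.
- The arm moves only by the tool servo_tool, never from a script. Its argument "motion" is a list that holds one entry, the list of rows, each a list of 6 numbers: the shift along the tool's x, y, z in mm, then the turn, a rotation vector about the tool's x, y, z in rad. A call has 1 to 5 rows; each row shifts and turns the commanded pose from where the row before left it, along the tool's axes as they then stand; what a row does not reach is not made up. A row lasts 1/10 s, in which the tool goes at most 50 mm and 8.59 degrees, less where a joint would pass 70% of its speed; a pose out of reach is approached as far as the arm can. A call is refused whole if a number of a shift passes 50 or a number of a turn 0.15, either way. A call with a gripper value outside its range is refused whole. "gripper" is the finger opening in mm, from 0 to 85.4, set as the call begins (left out, the last holds). The fingers move at their own pace and stop on an object; "newtons" is the grip in N (left out, the last holds). Time passes only in rows, so rows that do not move let the fingers close. It gives the time, the measured TCP pose, the force and the opening at its end, in the units of the state.
- bot.get_obs(): the state, without advancing time (a new reading comes with each control period).
- bot.camera(name): name is "scene" or "top"; returns a dict with "color" (384x512x3 uint8, red, green, blue), "fx", "fy", "cx", "cy" (pixels), "k1" (the pictures are not rectified: a ray, as slopes to the right and down, at radius r is drawn at 1 + k1 r^2 times it, then the intrinsics apply), "R" (3x3) and "t" (3): a world point X has camera coordinates R X + t. Camera axes: x right, y down, z forward; pixel columns grow to the right and rows downward; lengths in m; the calibration is good to about 2 mm. A picture is of the moment at which its call begins. There is no depth.
- bot.job_done(): hands the job in, once; it reports no verdict.
Trained networks look in a picture, given as the dict that the camera call returned (one of the last four; its "shot" number tells which), for a name from the list of things; names that differ only in an ending like _2 or _b are one class to them, and where a whole thing is asked for, a point or a joint stands for the part that bears it (a point fixed in the world has none). Each returns a list of dicts, best first, with "confidence" (0 to 1); they miss things now and then, are a little off and sometimes report something else, mostly with a low value. They report only what shows in the picture. A call takes as long as a camera call. They do not tell look-alikes from the thing itself.
- bot.look_for(picture, label): "rect" ([left, top, width, height] in pixels, round what is visible of it).
The state is a dict: "time": time; "q": joint angles; "qd": joint speeds; "joint_efforts": joint torques, N m; "ee_pos": TCP position; "tcp_rot": TCP orientation; "wrist_force": force on the tool from outside, world axes, zero at the start; "torque": the same for the moment, N m; "opening": finger opening in m.
Only numpy, scipy, OpenCV 4.12 (cv2) and the standard library are available. Lean on these libraries where they do the work, as an engineer would, in place of code of your own. Each camera call takes 0.05 s, during which the arm holds its last target.

## Working session

There is one attempt and no reset: what is moved stays moved. The work goes in short steps, Python scripts to look and compute and a tool call to move; the robot and the scene stay as the last step left them, time stands still between calls to the robot, and variables do not carry over. Pictures are saved under pics/ and viewed, and the job is handed in when it is done.

Besides the shell and the picture viewer there is one more tool, called after "Call:" as name(argument=value, ...) on one line, values as JSON. servo_tool: Moves the arm, as the interface text tells. Its arguments: {"type":"object","properties":{"motion":{"type":"array","items":{"type":"array","items":{"type":"array","items":{"type":"number"}}}},"gripper":{"type":"number"},"newtons":{"type":"number"}},"required":["motion"]}

```bash
ls; mkdir -p pics; python3 - <<'E'
from workcell import bot
import cv2,pickle
o=bot.get_obs();print(o)
P={}
for n in ("scene","top"):
    c=bot.camera(n);P[n]=c
    cv2.imwrite(f"pics/{n}0.png",cv2.resize(c["color"][:,:,::-1],(800,600),interpolation=cv2.INTER_CUBIC))
    print(n,{k:c[k] for k in c if k!="color"})
    for l in ("flask_25","flask_50","flask_125","flask_250","mat_1","display","dishes"):
        print(l,[(r["rect"],round(r["confidence"],2)) for r in bot.look_for(c,l)])
pickle.dump(P,open("P0.pkl","wb"))
E
```

```text
pics
{'time': 0.0, 'q': array([7.35081973e+01, 5.01145688e+00, 1.00331460e+01, 9.51009832e+01,
       1.31358147e-03, 9.00004616e+01]), 'qd': array([-0.11921521, -0.03414847, -0.10185566,  0.12419848, -0.02454576,
       -0.04568484]), 'joint_efforts': array([ 2.51786259e-03, -5.20390141e+01,  4.64802647e+01,  1.63700979e-02,
        1.28324236e-04,  1.02081935e-05]), 'ee_pos': array([0.15606432, 0.52716273, 0.24956793]), 'tcp_rot': array([-1.79920706e+02, -1.31294142e-03,  1.63507734e+02]), 'wrist_force': array([-0.18228008,  0.75862956, -0.01444014]), 'torque': array([0.02714484, 0.01281175, 0.00453472]), 'opening': 0.08547156925677234}
scene {'fx': 356.38101530013887, 'fy': 356.38101530013887, 'cx': 255.64111976488755, 'cy': 186.45779762803983, 'k1': -0.06803755223994015, 'R': array([[ 0.7790223 ,  0.62696832,  0.00591492],
       [ 0.46781724, -0.57494071, -0.67126017],
       [-0.41745813,  0.52569374, -0.74119822]]), 't': array([-0.36388132, -0.22762682,  1.14305997]), 'shot': 1}
flask_25 [([199.0, 171.5, 26.9, 54.9], 0.92), ([63.7, 197.5, 51.4, 69.3], 0.76), ([142.0, 194.8, 42
[... 2404 characters left out ...]
.4, 29.6], 0.63), ([272.9, 237.5, 23.4, 24.5], 0.58), ([356.2, 234.5, 37.8, 26.3], 0.57), ([185.2, 203.2, 19.6, 18.5], 0.53), ([144.1, 205.3, 16.0, 16.5], 0.45)]
flask_250 [([334.3, 152.6, 34.9, 28.1], 0.91), ([281.9, 201.3, 16.5, 21.3], 0.9), ([317.7, 201.6, 34.3, 26.6], 0.7), ([317.0, 241.9, 28.4, 29.6], 0.63), ([272.9, 237.5, 23.4, 24.5], 0.58), ([356.2, 234.5, 37.8, 26.3], 0.57), ([185.2, 203.2, 19.6, 18.5], 0.53), ([144.1, 205.3, 16.0, 16.5], 0.45)]
mat_1 [([224.7, 137.5, 32.9, 29.8], 0.92), ([263.8, 135.0, 25.9, 26.9], 0.84), ([156.8, 138.5, 30.1, 30.1], 0.76), ([146.5, 204.1, 12.7, 16.1], 0.65), ([191.6, 138.7, 31.1, 29.3], 0.56)]
display []
dishes [([229.3, 196.6, 35.4, 33.0], 0.63)]
```

View pics/scene0.png

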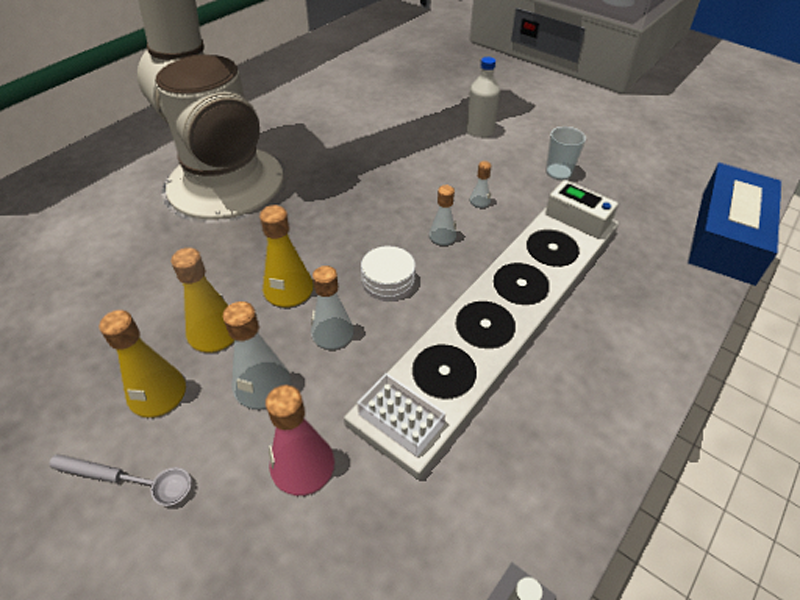

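View pics/top0.png

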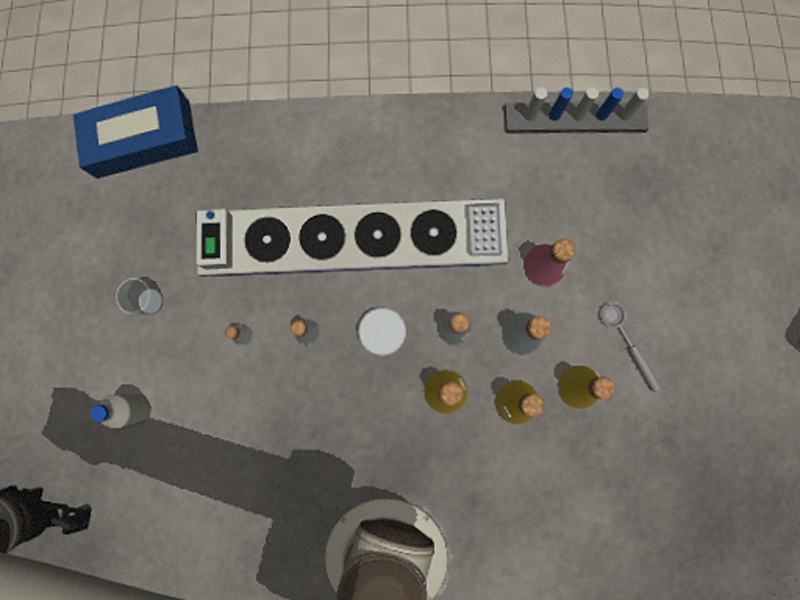

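The scene picture (800x600 px) shows the display at the far end by the glass, and in the top picture it is at the left (212,240), which is +y. So the order is 250→mat_1, 125→mat_2, 50→mat_3, 25→mat_4.

| Item | top px | scene px |
|---|---|---|
| Clear flask_25 cork | (232,332) | (484,168) |
| Clear flask_50 cork | (299,328) | (445,192) |
| Clear flask_125 cork | (460,323) | (325,275) |
| Clear flask_250 cork | (539,327) | (240,315) |
| Yellow look-alikes | (452,393), (531,405), (603,388) | – |
| Pink look-alike | (563,250) | – |

Only (539,327) is clear among the large ones. Next I measure positions and confirm that in a crop.

```bash
cat > h.py <<'E'
import numpy as np, cv2
from scipy.optimize import least_squares
SZ={'25':(.024,.092,.028,.042),'50':(.028,.112,.030,.051),'125':(.034,.139,.032,.067),'250':(.040,.169,.034,.085)}
def proj(c,X):
    p=np.atleast_2d(X)@c['R'].T+c['t']; s=p[:,:2]/p[:,2:]; r2=(s**2).sum(1,keepdims=True)
    s=s*(1+c['k1']*r2); return s*[c['fx'],c['fy']]+[c['cx'],c['cy']]
def hsv(c): return cv2.cvtColor(c['color'],cv2.COLOR_RGB2HSV)
def cork(c,uv,rad=14):
    h=hsv(c).astype(int)
    m=((h[...,0]>=5)&(h[...,0]<=17)&(h[...,1]>90)&(h[...,2]>60)).astype(np.uint8)
    m[:max(0,int(uv[1]-rad))]=0;m[int(uv[1]+rad)+1:]=0;m[:,:max(0,int(uv[0]-rad))]=0;m[:,int(uv[0]+rad)+1:]=0
    n,l,st,ce=cv2.connectedComponentsWithStats(m)
    i=1+np.argmax(st[1:,4]); return ce[i],st[i,4]
def cyl(d,h,p):  # p = top centre
    a=np.linspace(0,2*np.pi,60); x=np.c_[np.cos(a),np.sin(a)]*d/2
    return np.r_[np.c_[x,0*a],np.c_[x,0*a-h]]+p
def hullc(c,pts):
    hl=cv2.convexHull(proj(c,pts).astype(np.float32)); M=cv2.moments(hl); return np.array([M['m10'],M['m01']])/M['m00'],M['m00']
def fitcork(cs,uvs,k):
    d,H,hh,f=SZ[k]
    obs=[cork(c,uv) for c,uv in zip(cs,uvs)]
    fun=lambda p:np.concatenate([hullc(c,cyl(d,hh,p))[0]-o[0] for c,o in zip(cs,obs)])
    r=least_squares(fun,[.4,0,H],diff_step=1e-3)
    return r.x,r.fun,[(o[1],round(hullc(c,cyl(d,hh,r.x))[1],0)) for c,o in zip(cs,obs)]
def dot(c,uv,rad=6):
    g=c['color'].min(2).astype(float); u,v=map(int,np.round(uv)); 
    w=g[v-rad:v+rad+1,u-rad:u+rad+1]; w=np.clip(w-90,0,None)
    yy,xx=np.mgrid[v-rad:v+rad+1,u-rad:u+rad+1]; return np.array([(w*xx).sum(),(w*yy).sum()])/w.sum()
def tri(cs,obs):
    fun=lambda p:np.concatenate([proj(c,p)[0]-o for c,o in zip(cs,obs)])
    r=least_squares(fun,[.5,0,.03]); return r.x,r.fun
E
python3 - <<'E'
import pickle; from h import *
np.set_printoptions(precision=4,suppress=True)
P=pickle.load(open('P0.pkl','rb'));cs=[P['scene'],P['top']]
g={'25':((484,168),(232,332)),'50':((445,192),(299,328)),'125':((325,275),(460,323)),'250':((240,315),(539,327))}
for k,(a,b) in g.items(): print(k,*fitcork(cs,[np.array(a)*.64,np.array(b)*.64],k))
# lookalikes/pink etc
for nm,a,b in (('y1',(274,215),(452,393)),('y2',(188,262),(531,405)),('y3',(120,325),(603,388)),('pink',(285,402),(563,250))): print(nm,*fitcork(cs,[np.array(a)*.64,np.array(b)*.64],'250'))
m=[((553,247),(266,240)),((521,283),(322,237)),((485.5,323),(377.5,235)),((444.5,370),(433.5,232))]
for i,(a,b) in enumerate(m): print('mat',i+1,*tri(cs,[dot(c,np.array(q)*.64) for c,q in zip(cs,(a,b))]))
c=P['scene']['color'][160:330,40:240,::-1];d=P['top']['color'][130:290,130:410,::-1]
cv2.imwrite('pics/crop_s.png',cv2.resize(c,None,fx=3.5,fy=3.5,interpolation=3));cv2.imwrite('pics/crop_t.png',cv2.resize(d,None,fx=2.8,fy=2.8,interpolation=3))
E
```

```text
25 [0.4461 0.2779 0.0908] [-0.0635  0.0086 -0.0406 -0.0503] [(np.int32(83), 95.0), (np.int32(56), 72.0)]
50 [0.4493 0.147  0.1104] [ 0.0613 -0.0081  0.0439  0.0494] [(np.int32(130), 144.0), (np.int32(78), 92.0)]
125 [ 0.4482 -0.1471  0.1381] [ 0.0265 -0.0032  0.0263  0.0215] [(np.int32(259), 289.0), (np.int32(113), 131.0)]
250 [ 0.4354 -0.2832  0.171 ] [-0.2026  0.0238 -0.2437 -0.156 ] [(np.int32(414), 488.0), (np.int32(169), 205.0)]
y1 [ 0.3253 -0.1252  0.1691] [-0.1413  0.0162 -0.1343 -0.0987] [(np.int32(318), 347.0), (np.int32(168), 186.0)]
y2 [ 0.3003 -0.265   0.1688] [-0.4563  0.0498 -0.5155 -0.2967] [(np.int32(366), 412.0), (np.int32(172), 205.0)]
y3 [ 0.3264 -0.3918  0.1702] [-0.4271  0.0474 -0.5808 -0.2644] [(np.int32(446), 520.0), (np.int32(166), 218.0)]
pink [ 0.5705 -0.3336  0.1729] [-0.1328  0.0165 -0.179  -0.124 ] [(np.int32(512), 613.0), (np.int32(168), 212.0)]
mat 1 [0.6336 0.22   0.0328] [-0.011   0.0015 -0.0073 -0.0105]
mat 2 [0.6347 0.1097 0.0327] [-0.0958  0.0126 -0.0705 -0.094 ]
mat 3 [ 0.6356 -0.0003  0.0329] [ 0.0136 -0.0017  0.0113  0.0136]
mat 4 [ 0.637  -0.1106  0.0334] [ 0.006  -0.0008  0.0056  0.0061]
```

View pics/crop_s.png

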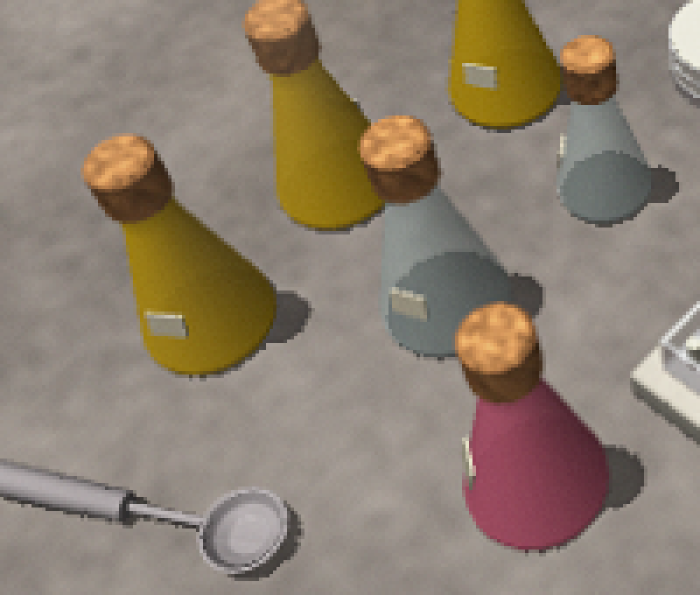

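View pics/crop_t.png

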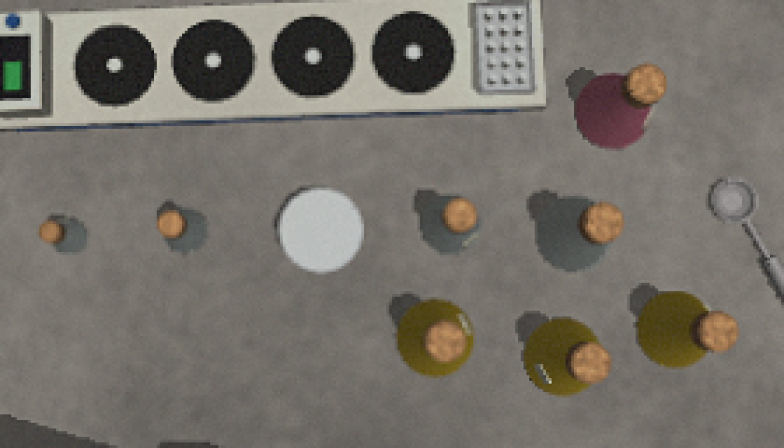

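The crops confirm it: the clear flasks are the two with see-through grey bodies (f125 and f250), separate from the three yellow and one pink. The measured cork tops (0.091, 0.110, 0.138, 0.171) match the text within 2 mm, and the mats are 110 mm apart with tops at z 0.033. I'll start by turning the tool so the jaws open along x. After that, tool x = +y, tool y = +x and tool z = down.

Call:
servo_tool(motion=[[[0, 0, 0, 0, 0, 0.1425], [0, 0, 0, 0, 0, 0.1425], [0, 0, 0, 0, 0, 0.1425], [0, 0, 0, 0, 0, 0.1425], [0, 0, 0, 0, 0, 0.1425]]])

```text
time: 1.3
ee_pos: [0.1561, 0.5274, 0.2503]
tcp_rot: [-180.0, 0.0, 122.4]
wrist_force: [0.4, 0.1, 0.1]
opening: 0.0855
```

Call:
servo_tool(motion=[[[0, 0, 0, 0, 0, 0.1425], [0, 0, 0, 0, 0, 0.1425], [0, 0, 0, 0, 0, 0.1425], [0, 0, 0, 0, 0, 0.1425], [0, 0, 0, 0, 0, 0]]])

```text
time: 1.8
ee_pos: [0.1561, 0.5274, 0.2503]
tcp_rot: [180.0, -0.0, 89.9]
wrist_force: [-0.3, 1.1, 0.1]
opening: 0.0851
```

Call:
servo_tool(motion=[[[-20, 4, 0, 0, 0, 0], [-40, 8, 0, 0, 0, 0], [-40, 8, 0, 0, 0, 0], [-40, 8, 0, 0, 0, 0], [-40, 8, 0, 0, 0, 0]]])

```text
time: 2.3
ee_pos: [0.1922, 0.3459, 0.2502]
tcp_rot: [180.0, -0.0, 90.3]
wrist_force: [0.0, -0.2, 1.2]
opening: 0.0855
```

Call:
servo_tool(motion=[[[-40, 15, 0, 0, 0, 0], [-40, 15, 0, 0, 0, 0], [-40, 15, 0, 0, 0, 0], [-40, 15, 0, 0, 0, 0], [-40, 15, 0, 0, 0, 0]]])

```text
time: 2.8
ee_pos: [0.2673, 0.1459, 0.2505]
tcp_rot: [179.9, -0.0, 90.4]
wrist_force: [0.3, 0.6, -1.3]
opening: 0.0853
```

Call:
servo_tool(motion=[[[-40, 15, 0, 0, 0, 0], [-40, 15, 0, 0, 0, 0], [-40, 15, 0, 0, 0, 0], [-40, 15, 0, 0, 0, 0], [-40, 15, 0, 0, 0, 0]]])

```text
time: 3.3
ee_pos: [0.3425, -0.0545, 0.2506]
tcp_rot: [179.9, 0.0, 90.3]
wrist_force: [1.0, 0.7, -0.4]
opening: 0.0854
```

Call:
servo_tool(motion=[[[-40, 15, 0, 0, 0, 0], [-40, 15, 0, 0, 0, 0], [-40, 15, 0, 0, 0, 0], [-40, 15, 0, 0, 0, 0], [-40, 15, 0, 0, 0, 0]]])

```text
time: 3.8
ee_pos: [0.4177, -0.2545, 0.2503]
tcp_rot: [180.0, 0.0, 90.3]
wrist_force: [0.2, 0.9, 1.3]
opening: 0.0855
```

Call:
servo_tool(motion=[[[-15, 9, 0, 0, 0, 0], [-15, 9, 0, 0, 0, 0], [0, 0, 0, 0, 0, 0], [0, 0, 0, 0, 0, 0]]])

```text
time: 4.2
ee_pos: [0.4353, -0.2823, 0.2501]
tcp_rot: [-180.0, -0.0, 90.2]
wrist_force: [-0.3, 0.1, 0.1]
opening: 0.0854
```

```bash
python3 - <<'E'
from workcell import bot
import numpy as np
o=bot.get_obs();print(o['q'],o['ee_pos'],o['tcp_rot'],np.array([.4354,-.2832])-o['ee_pos'][:2])
E
```

```text
[-3.29654555e+01  7.24348715e-01  5.62539635e+00  9.49525400e+01
  5.25778641e-03  5.68796386e+01] [ 0.43525318 -0.28225468  0.25005836] [-1.79959747e+02 -3.25389209e-02  9.01548921e+01] [ 0.00014682 -0.00094532]
```

Call:
servo_tool(motion=[[[-1, 0, 20, 0, 0, 0], [0, 0, 25, 0, 0, 0], [0, 0, 25, 0, 0, 0], [0, 0, 18, 0, 0, 0], [0, 0, 10, 0, 0, 0]]], gripper=75)

```text
time: 4.7
ee_pos: [0.4348, -0.2823, 0.1512]
tcp_rot: [-179.9, -0.0, 90.2]
wrist_force: [-0.6, -0.0, 0.4]
opening: 0.0749
```

Call:
servo_tool(motion=[[[0, 0, 0, 0, 0, 0], [0, 0, 0, 0, 0, 0], [0, 0, 0, 0, 0, 0], [0, 0, 0, 0, 0, 0], [0, 0, 0, 0, 0, 0]]], gripper=30, newtons=35)

```text
time: 5.2
ee_pos: [0.4358, -0.2838, 0.1537]
tcp_rot: [179.9, 0.1, 90.0]
wrist_force: [-2.8, -0.3, 6.9]
opening: 0.0391
```

Call:
servo_tool(motion=[[[0, 0, 0, 0, 0, 0], [0, 0, 0, 0, 0, 0], [0, 0, 0, 0, 0, 0], [0, 0, 0, 0, 0, 0], [0, 0, 0, 0, 0, 0]]])

```text
time: 5.7
ee_pos: [0.4358, -0.2838, 0.1537]
tcp_rot: [179.9, 0.1, 90.0]
wrist_force: [-2.7, 0.7, 7.5]
opening: 0.0389
```

Gripped: the opening is 39 mm against a 40 mm cork. I'll lift and look.

Call:
servo_tool(motion=[[[0, 0, -8, 0, 0, 0], [0, 0, -16, 0, 0, 0], [0, 0, -16, 0, 0, 0], [0, 0, 0, 0, 0, 0], [0, 0, 0, 0, 0, 0]]])

```text
time: 6.2
ee_pos: [0.4357, -0.2836, 0.1922]
tcp_rot: [180.0, 0.0, 90.0]
wrist_force: [-0.9, -0.4, -0.8]
opening: 0.0392
```

```bash
python3 - <<'E'
from workcell import bot
import cv2
o=bot.get_obs();print(o['ee_pos'],o['wrist_force'],o['opening'])
c=bot.camera('scene');cv2.imwrite('pics/lift1.png',cv2.resize(c['color'][60:330,40:400,::-1],(800,600)))
E
```

```text
[ 0.43569712 -0.28355992  0.19222187] [-0.94325735 -0.41818489 -0.84286655] 0.039178268090329885
```

View pics/lift1.png

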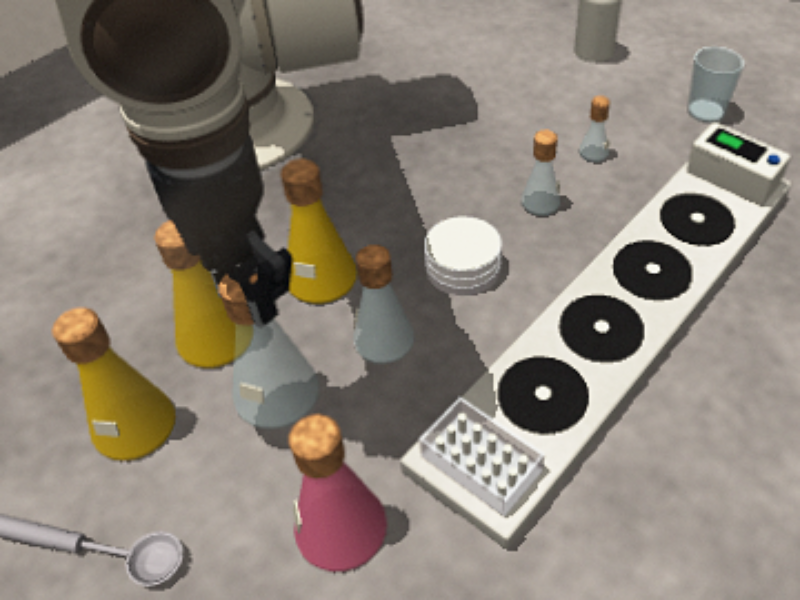

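Flask lifted (shadow separated from the foot at about (280,430)). I carry it past flask_125 and the pink one, then along the mat row.

Call:
servo_tool(motion=[[[0, 0, -15, 0, 0, 0], [0, 0, -20, 0, 0, 0], [5, 6, -15, 0, 0, 0], [12, 15, 0, 0, 0, 0], [19, 23, 0, 0, 0, 0]]])

```text
time: 6.75
ee_pos: [0.4794, -0.2477, 0.242]
tcp_rot: [-180.0, 0.0, 89.9]
wrist_force: [0.8, -0.3, -2.3]
opening: 0.039
```

Call:
servo_tool(motion=[[[19, 23, 0, 0, 0, 0], [19, 23, 0, 0, 0, 0], [19, 24, 0, 0, 0, 0], [20, 20, 0, 0, 0, 0], [20, 20, 0, 0, 0, 0]]])

```text
time: 7.25
ee_pos: [0.5901, -0.1494, 0.2409]
tcp_rot: [-179.9, -0.0, 90.0]
wrist_force: [0.4, -0.7, -1.3]
opening: 0.039
```

Call:
servo_tool(motion=[[[24, 20, 0, 0, 0, 0], [26, 14, 0, 0, 0, 0], [30, 7, 0, 0, 0, 0], [30, 3, 0, 0, 0, 0], [30, 0, 0, 0, 0, 0]]])

```text
time: 7.75
ee_pos: [0.6335, -0.0091, 0.2406]
tcp_rot: [-179.9, -0.0, 90.0]
wrist_force: [0.2, -0.1, -1.2]
opening: 0.0391
```

Call:
servo_tool(motion=[[[30, 0, 0, 0, 0, 0], [30, 0, 0, 0, 0, 0], [30, 0, 0, 0, 0, 0], [30, 0, 0, 0, 0, 0], [30, 0, 0, 0, 0, 0]]])

```text
time: 8.25
ee_pos: [0.633, 0.1408, 0.241]
tcp_rot: [-179.9, 0.0, 90.0]
wrist_force: [0.4, -0.3, -1.6]
opening: 0.0392
```

Call:
servo_tool(motion=[[[30, 0, 0, 0, 0, 0], [20, 0, 0, 0, 0, 0], [10, 0, 0, 0, 0, 0], [0, 0, 0, 0, 0, 0], [0, 0, 0, 0, 0, 0]]])

```text
time: 8.75
ee_pos: [0.6334, 0.1988, 0.2421]
tcp_rot: [-180.0, 0.0, 90.0]
wrist_force: [-0.9, -0.1, -1.8]
opening: 0.0397
```

```bash
python3 - <<'E'
from workcell import bot
import numpy as np,cv2
o=bot.get_obs();print(o['q'],o['ee_pos'],o['tcp_rot'],o['opening'],np.array([.6336,.22])-o['ee_pos'][:2])
c=bot.camera('scene');cv2.imwrite('pics/carry1.png',cv2.resize(c['color'][40:240,200:440,::-1],(720,600)))
E
```

```text
[ 1.74352373e+01  2.15023456e+01  2.87760796e+01  9.72992239e+01
 -2.32192959e-02  1.07427385e+02] [0.63338732 0.19880644 0.24205687] [-1.79982634e+02  2.97876309e-02  9.00078617e+01] 0.03969012243462431 [0.00021268 0.02119356]
```

View pics/carry1.png

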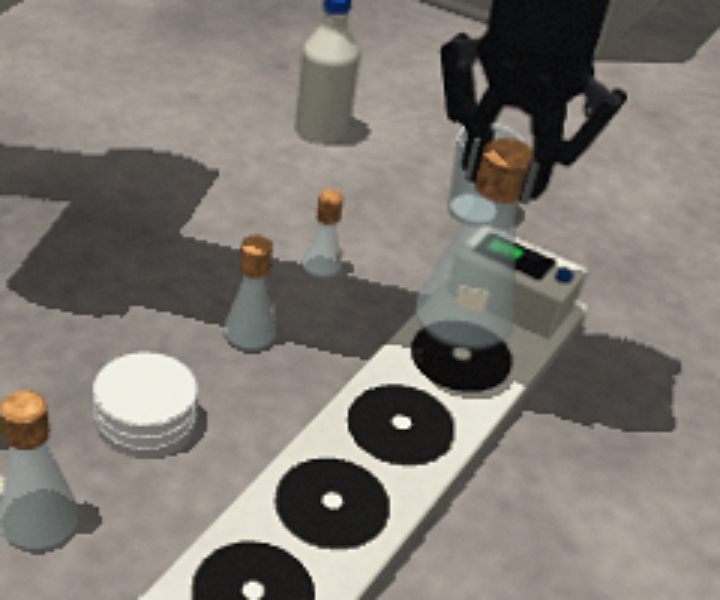

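```bash
cat >> h.py <<'E'
def overlay(c,foot,k):
    im=c['color'][:,:,::-1].copy(); S=3; im=cv2.resize(im,None,fx=S,fy=S,interpolation=3)
    d,H,hh,f=SZ[k]; a=np.linspace(0,2*np.pi,40); u=np.c_[np.cos(a),np.sin(a),0*a]
    for rr,z in ((f/2,0),(d/2,H),(d/2,H-hh)):
        p=proj(c,u*rr+np.array(foot)+[0,0,z]); cv2.polylines(im,[np.round((p+.5)*S-.5).astype(int)],True,(0,0,255),1)
    return im
E
python3 - <<'E'
from workcell import bot
from h import *
o=bot.get_obs();p=o['ee_pos']
for n in('scene','top'):
    c=bot.camera(n); im=overlay(c,[p[0],p[1],p[2]-.1537],'250')
    u=proj(c,[p[0],p[1],p[2]-.07])[0]*3; x,y=map(int,u); cv2.imwrite(f'pics/ov1{n}.png',cv2.resize(im[max(0,y-150):y+150,max(0,x-130):x+130],None,fx=2,fy=2)[:600])
E
python3 -c "
import cv2,numpy as np
a=cv2.imread('pics/ov1scene.png');b=cv2.imread('pics/ov1top.png')
h=min(a.shape[0],b.shape[0]);cv2.imwrite('pics/ov1.png',cv2.resize(np.hstack([a[:h],b[:h]]),(800,int(h*800/(a.shape[1]+b.shape[1])))))"
```

```text
(no output)
```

View pics/ov1.png

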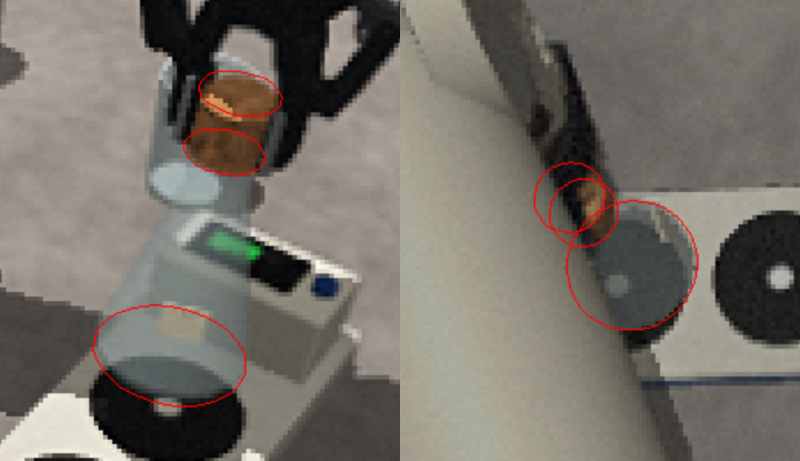

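The overlay matches the flask in both views, upright and with no slip. Now over the mat and down, slowing near contact.

Call:
servo_tool(motion=[[[7, 0, 0, 0, 0, 0], [10, 0, 0, 0, 0, 0], [4, 0, 0, 0, 0, 0], [0, 0, 8, 0, 0, 0], [0, 0, 12, 0, 0, 0]]])

```text
time: 9.4
ee_pos: [0.6334, 0.2211, 0.2221]
tcp_rot: [179.9, -0.0, 90.1]
wrist_force: [-0.5, -0.6, -2.0]
opening: 0.0389
```

Call:
servo_tool(motion=[[[0, 0, 12, 0, 0, 0], [0, 0, 10, 0, 0, 0], [0, 0, 5, 0, 0, 0], [0, 0, 3, 0, 0, 0], [0, 0, 0, 0, 0, 0]]])

```text
time: 9.9
ee_pos: [0.6332, 0.2205, 0.1921]
tcp_rot: [-180.0, 0.0, 90.0]
wrist_force: [0.1, -0.6, -1.5]
opening: 0.0391
```

Call:
servo_tool(motion=[[[0, 0, 1, 0, 0, 0], [0, 0, 1, 0, 0, 0], [0, 0, 1, 0, 0, 0], [0, 0, 1, 0, 0, 0], [0, 0, 0, 0, 0, 0]]])

```text
time: 10.4
ee_pos: [0.6332, 0.2206, 0.1882]
tcp_rot: [-180.0, 0.0, 90.0]
wrist_force: [0.9, 0.4, -1.8]
opening: 0.0389
```

Call:
servo_tool(motion=[[[0, 0, 0.5, 0, 0, 0], [0, 0, 0.5, 0, 0, 0], [0, 0, 0, 0, 0, 0]]])

```text
time: 10.7
ee_pos: [0.6332, 0.2206, 0.1872]
tcp_rot: [-180.0, 0.0, 90.0]
wrist_force: [-1.0, -0.2, -1.3]
opening: 0.039
```

Call:
servo_tool(motion=[[[0, 0, 0.5, 0, 0, 0], [0, 0, 0.5, 0, 0, 0], [0, 0, 0, 0, 0, 0]]])

```text
time: 11.0
ee_pos: [0.6333, 0.2207, 0.1868]
tcp_rot: [180.0, -0.0, 90.0]
wrist_force: [-1.6, 0.7, 2.9]
opening: 0.039
```

Contact felt (+2.9 N). Release and rise.

Call:
servo_tool(motion=[[[0, 0, 0, 0, 0, 0], [0, 0, 0, 0, 0, 0], [0, 0, 0, 0, 0, 0]]], gripper=48)

```text
time: 11.3
ee_pos: [0.6333, 0.2206, 0.1862]
tcp_rot: [180.0, 0.0, 90.0]
wrist_force: [-0.3, 0.2, 0.2]
opening: 0.0478
```

Call:
servo_tool(motion=[[[0, 0, 0, 0, 0, 0], [0, 0, 0, 0, 0, 0], [0, 0, 0, 0, 0, 0], [0, 0, -8, 0, 0, 0], [0, 0, -20, 0, 0, 0]]], gripper=75)

```text
time: 11.8
ee_pos: [0.6327, 0.2204, 0.2132]
tcp_rot: [-179.8, 0.1, 90.0]
wrist_force: [0.4, -0.5, -0.1]
opening: 0.0749
```

Call:
servo_tool(motion=[[[0, 0, -30, 0, 0, 0], [0, 0, -22, 0, 0, 0], [-35, -20, 0, 0, 0, 0], [-35, -20, 0, 0, 0, 0], [-35, -20, 0, 0, 0, 0]]])

```text
time: 12.3
ee_pos: [0.5727, 0.1147, 0.2668]
tcp_rot: [180.0, -0.0, 90.1]
wrist_force: [0.8, -0.2, 1.0]
opening: 0.0749
```

Call:
servo_tool(motion=[[[-35, -20, 0, 0, 0, 0], [-35, -20, 0, 0, 0, 0], [-35, -20, 0, 0, 0, 0], [-35, -20, 0, 0, 0, 0], [-35, -20, 0, 0, 0, 0]]])

```text
time: 12.8
ee_pos: [0.4724, -0.0606, 0.2672]
tcp_rot: [179.9, 0.0, 90.0]
wrist_force: [0.2, 0.0, 0.5]
opening: 0.0751
```

```bash
python3 - <<'E'
from workcell import bot
from h import *
np.set_printoptions(precision=4,suppress=True)
cs=[bot.camera(n) for n in('scene','top')]
o=bot.get_obs();print(o['ee_pos'])
print('250',*fitcork(cs,[proj(c,[.6336,.2205,.185])[0] for c in cs],'250'))
for k,q in (('125',(.4482,-.1471,.122)),):print(k,*fitcork(cs,[proj(c,q)[0] for c in cs],k))
im=np.hstack([overlay(cs[0],[.6336,.2205,.033],'250')[150:700,800:1200],overlay(cs[1],[.6336,.2205,.033],'250')[250:800,350:750]]);cv2.imwrite('pics/p1.png',im)
E
```

```text
[ 0.4716 -0.0624  0.2679]
250 [0.6325 0.2224 0.2005] [ 0.0466 -0.0067  0.0295  0.0459] [(np.int32(290), 323.0), (np.int32(186), 221.0)]Traceback (most recent call last):
  File "<stdin>", line 7, in <module>
  File "h.py", line 21, in fitcork
    obs=[cork(c,uv) for c,uv in zip(cs,uvs)]
         ~~~~^^^^^^
  File "h.py", line 13, in cork
    i=1+np.argmax(st[1:,4]); return ce[i],st[i,4]
        ~~~~~~~~~^^^^^^^^^^
    return _wrapfunc(a, 'argmax', axis=axis, out=out, **kwds)
    return bound(*args, **kwds)
ValueError: attempt to get argmax of an empty sequence
```

flask_250 stands at (0.6325, 0.2224) with its top at 0.2005, about 2–3 mm from the mat centre. flask_125 next; the arm hid it from the last picture, so I use its first measurement.

Call:
servo_tool(motion=[[[-30, -8, 0, 0, 0, 0], [-30, -8, 0, 0, 0, 0], [-20, -6, 0, 0, 0, 0], [-5, -1, 0, 0, 0, 0], [0, 0, 0, 0, 0, 0]]])

```text
time: 13.4
ee_pos: [0.4506, -0.1446, 0.2667]
tcp_rot: [180.0, -0.0, 90.0]
wrist_force: [0.2, 0.2, -0.2]
opening: 0.075
```

Call:
servo_tool(motion=[[[0, 0, 15, 0, 0, 0], [0, 0, 25, 0, 0, 0], [0, 0, 25, 0, 0, 0], [0, 0, 0, 0, 0, 0], [0, 0, 0, 0, 0, 0]]])

```text
time: 13.9
ee_pos: [0.4506, -0.1437, 0.2019]
tcp_rot: [-180.0, -0.0, 90.1]
wrist_force: [-0.6, -0.6, 0.8]
opening: 0.0748
```

Call:
servo_tool(motion=[[[-3.5, -2.5, 12, 0, 0, 0], [0, 0, 24, 0, 0, 0], [0, 0, 24, 0, 0, 0], [0, 0, 14, 0, 0, 0], [0, 0, 5, 0, 0, 0]]])

```text
time: 14.4
ee_pos: [0.4475, -0.1479, 0.1213]
tcp_rot: [-179.9, -0.0, 90.0]
wrist_force: [0.4, -0.1, 0.1]
opening: 0.075
```

Call:
servo_tool(motion=[[[0, 0, 0, 0, 0, 0], [0, 0, 0, 0, 0, 0], [0, 0, 0, 0, 0, 0], [0, 0, 0, 0, 0, 0], [0, 0, 0, 0, 0, 0]]], gripper=25, newtons=30)

```text
time: 14.9
ee_pos: [0.4484, -0.1482, 0.1235]
tcp_rot: [179.9, 0.0, 90.0]
wrist_force: [-2.9, 0.7, 6.4]
opening: 0.0331
```

Call:
servo_tool(motion=[[[0, 0, 0, 0, 0, 0], [0, 0, 0, 0, 0, 0], [0, 0, 0, 0, 0, 0], [0, 0, 0, 0, 0, 0]]])

```text
time: 15.3
ee_pos: [0.4483, -0.1482, 0.1235]
tcp_rot: [179.9, 0.0, 90.0]
wrist_force: [-1.6, -0.1, 6.0]
opening: 0.033
```

Call:
servo_tool(motion=[[[0, 0, -8, 0, 0, 0], [0, 0, -20, 0, 0, 0], [0, 0, -22, 0, 0, 0], [0, 0, -15, 0, 0, 0], [0, 0, -5, 0, 0, 0]]])

```text
time: 15.8
ee_pos: [0.4486, -0.1482, 0.1942]
tcp_rot: [179.9, 0.0, 90.0]
wrist_force: [0.0, 0.2, -0.9]
opening: 0.0333
```

Call:
servo_tool(motion=[[[8, 6, 0, 0, 0, 0], [18, 13, 0, 0, 0, 0], [28, 20, 0, 0, 0, 0], [28, 20, 0, 0, 0, 0], [28, 20, 0, 0, 0, 0]]])

```text
time: 16.3
ee_pos: [0.5274, -0.0362, 0.191]
tcp_rot: [-179.9, -0.0, 90.0]
wrist_force: [0.6, -0.8, -0.8]
opening: 0.0328
```

Call:
servo_tool(motion=[[[28, 20, 0, 0, 0, 0], [28, 20, 0, 0, 0, 0], [28, 20, 0, 0, 0, 0], [28, 20, 0, 0, 0, 0], [20, 15, 0, 0, 0, 0]]])

```text
time: 16.8
ee_pos: [0.6224, 0.0967, 0.1904]
tcp_rot: [-179.9, -0.0, 90.1]
wrist_force: [0.7, -0.5, 0.6]
opening: 0.033
```

Call:
servo_tool(motion=[[[12, 9, 0, 0, 0, 0], [4, 3, 0, 0, 0, 0], [0, 0, 0, 0, 0, 0], [0, 0, 0, 0, 0, 0]]])

```text
time: 17.2
ee_pos: [0.6334, 0.1098, 0.1918]
tcp_rot: [-180.0, 0.0, 90.0]
wrist_force: [-0.2, -0.5, -0.8]
opening: 0.0333
```

```bash
python3 - <<'E'
from workcell import bot
from h import *
o=bot.get_obs();p=o['ee_pos'];print(p,o['opening'],np.array([.6347,.1097])-p[:2])
ims=[]
for n in('scene','top'):
    c=bot.camera(n); im=overlay(c,[p[0],p[1],p[2]-.1235],'125')
    x,y=map(int,proj(c,[p[0],p[1],p[2]-.07])[0]*3); ims.append(cv2.resize(im[max(0,y-150):y+150,max(0,x-100):x+100],(400,600)))
cv2.imwrite('pics/ov2.png',np.hstack(ims))
E
```

```text
[0.63339354 0.10980202 0.19183992] 0.03333604331209113 [ 0.00130646 -0.00010202]
```

View pics/ov2.png

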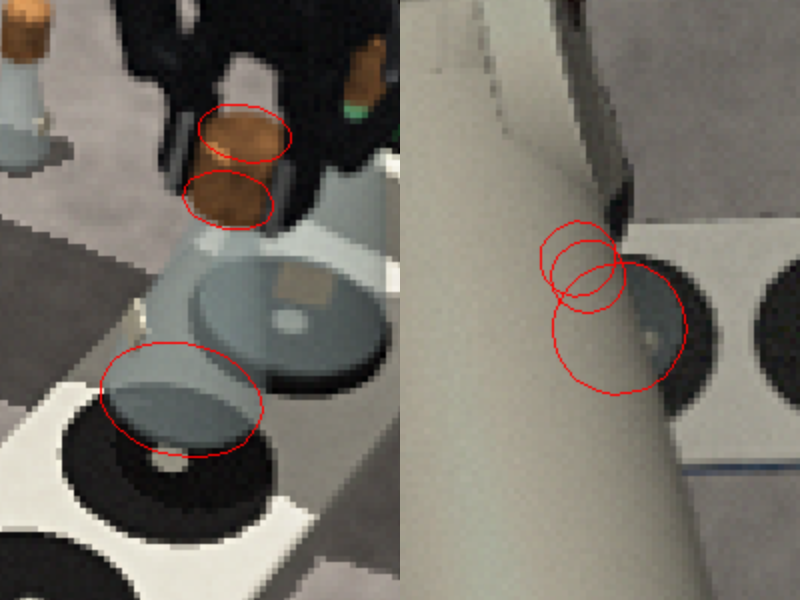

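The overlay fits: flask upright and clear of flask_250. Lowering.

Call:
servo_tool(motion=[[[0, 1.3, 5, 0, 0, 0], [0, 0, 11, 0, 0, 0], [0, 0, 9, 0, 0, 0], [0, 0, 5, 0, 0, 0], [0, 0, 2, 0, 0, 0]]])

```text
time: 17.8
ee_pos: [0.6347, 0.11, 0.1591]
tcp_rot: [-179.9, 0.0, 90.0]
wrist_force: [-0.5, -0.5, -1.0]
opening: 0.0333
```

Call:
servo_tool(motion=[[[0, 0, 1, 0, 0, 0], [0, 0, 0.5, 0, 0, 0], [0, 0, 0.5, 0, 0, 0], [0, 0, 0, 0, 0, 0]]])

```text
time: 18.2
ee_pos: [0.6352, 0.1102, 0.1585]
tcp_rot: [180.0, -0.0, 90.0]
wrist_force: [0.5, 0.2, -0.3]
opening: 0.0333
```

Call:
servo_tool(motion=[[[0, 0, 0.5, 0, 0, 0], [0, 0, 0.5, 0, 0, 0], [0, 0, 0, 0, 0, 0]]])

```text
time: 18.5
ee_pos: [0.6351, 0.1101, 0.1572]
tcp_rot: [-180.0, 0.0, 90.0]
wrist_force: [0.5, -0.4, -1.4]
opening: 0.0331
```

Call:
servo_tool(motion=[[[0, 0, 0.5, 0, 0, 0], [0, 0, 0.5, 0, 0, 0], [0, 0, 0, 0, 0, 0]]])

```text
time: 18.8
ee_pos: [0.6352, 0.1101, 0.1566]
tcp_rot: [180.0, -0.0, 90.0]
wrist_force: [-1.2, -1.5, 2.5]
opening: 0.0329
```

Call:
servo_tool(motion=[[[0, 0, 0.5, 0, 0, 0], [0, 0, 0, 0, 0, 0], [0, 0, 0, 0, 0, 0]]])

```text
time: 19.1
ee_pos: [0.6352, 0.1102, 0.1566]
tcp_rot: [179.9, -0.0, 90.0]
wrist_force: [-2.4, -0.6, 4.7]
opening: 0.0332
```

Call:
servo_tool(motion=[[[0, 0, 0, 0, 0, 0], [0, 0, 0, 0, 0, 0], [0, 0, 0, 0, 0, 0]]], gripper=42)

```text
time: 19.4
ee_pos: [0.6351, 0.1101, 0.1555]
tcp_rot: [-180.0, 0.0, 90.0]
wrist_force: [-0.5, 1.1, -0.4]
opening: 0.0422
```

Call:
servo_tool(motion=[[[0, 0, 0, 0, 0, 0], [0, 0, 0, 0, 0, 0], [0, 0, 0, 0, 0, 0], [0, 0, -8, 0, 0, 0], [0, 0, -20, 0, 0, 0]]], gripper=65)

```text
time: 19.9
ee_pos: [0.6344, 0.11, 0.1828]
tcp_rot: [-179.8, 0.0, 90.0]
wrist_force: [0.8, 0.7, 0.3]
opening: 0.0647
```

Call:
servo_tool(motion=[[[0, 0, -25, 0, 0, 0], [0, 0, -15, 0, 0, 0], [4, -26, 0, 0, 0, 0], [7, -32, 0, 0, 0, 0], [7, -32, 0, 0, 0, 0]]])

```text
time: 20.4
ee_pos: [0.5442, 0.1281, 0.2242]
tcp_rot: [180.0, -0.0, 90.0]
wrist_force: [-0.1, -0.3, -0.6]
opening: 0.0651
```

Call:
servo_tool(motion=[[[7, -32, 0, 0, 0, 0], [7, -32, 0, 0, 0, 0], [4, -24, 0, 0, 0, 0], [1, -8, 0, 0, 0, 0], [0, 0, 0, 0, 0, 0]]])

```text
time: 20.9
ee_pos: [0.4489, 0.1472, 0.2248]
tcp_rot: [179.9, -0.0, 90.1]
wrist_force: [0.6, 0.3, -0.1]
opening: 0.065
```

```bash
python3 - <<'E'
from workcell import bot
from h import *
np.set_printoptions(precision=4,suppress=True)
cs=[bot.camera(n) for n in('scene','top')]
p=bot.get_obs()['ee_pos'];print(p,np.array([.4493,.147,.097])-p)
for k,q in (('250',[.6336,.2205,.185]),('125',[.6347,.1097,.156]),('50',[.4493,.147,.095])):
  try:print(k,*fitcork(cs,[proj(c,q)[0] for c in cs],k))
  except Exception as e:print(k,e)
cv2.imwrite('pics/p2.png',np.hstack([overlay(cs[0],[.6347,.1097,.033],'125')[150:700,750:1150],overlay(cs[1],[.6347,.1097,.033],'125')[200:750,380:780]]))
E
```

```text
[0.4499 0.147  0.2241] [-0.0006  0.     -0.1271]
250 [0.6333 0.2204 0.2021] [ 0.0736 -0.0106  0.0467  0.0725] [(np.int32(291), 325.0), (np.int32(169), 222.0)]
125 [0.6352 0.1118 0.1707] [ 0.1326 -0.0182  0.0949  0.1338] [(np.int32(248), 270.0), (np.int32(131), 152.0)]
50 [0.4497 0.1456 0.111 ] [-0.0994  0.0131 -0.0712 -0.0802] [(np.int32(131), 144.0), (np.int32(71), 92.0)]
```

View pics/p2.png

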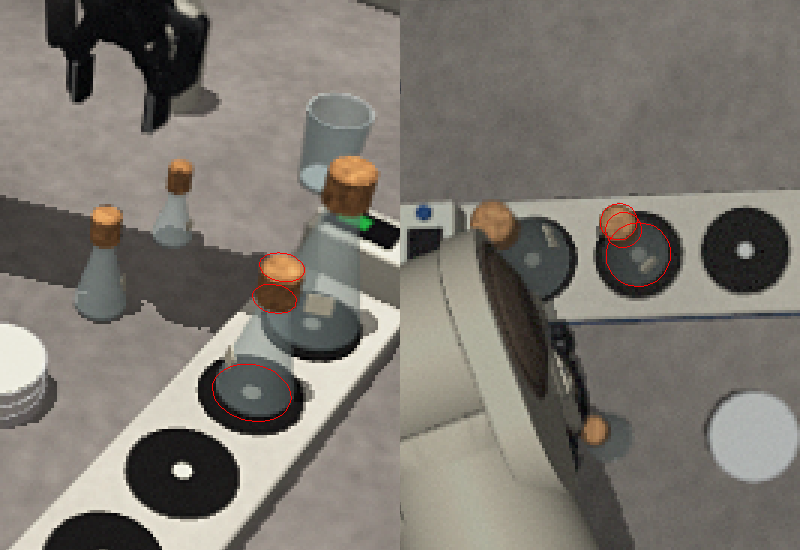

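Both placed flasks stand upright and centred within about 2 mm. flask_50 next.

Call:
servo_tool(motion=[[[0, 0, 15, 0, 0, 0], [0, 0, 30, 0, 0, 0], [0, 0, 30, 0, 0, 0], [0, 0, 25, 0, 0, 0], [0, 0, 15, 0, 0, 0]]])

```text
time: 21.5
ee_pos: [0.4492, 0.1465, 0.1064]
tcp_rot: [-179.9, 0.1, 90.0]
wrist_force: [0.0, -0.3, 0.0]
opening: 0.065
```

Call:
servo_tool(motion=[[[0, -0.5, 9, 0, 0, 0], [0, 0, 3, 0, 0, 0], [0, 0, 0, 0, 0, 0]]])

```text
time: 21.8
ee_pos: [0.449, 0.1471, 0.0972]
tcp_rot: [180.0, -0.0, 90.0]
wrist_force: [-0.5, -0.0, -0.8]
opening: 0.065
```

Call:
servo_tool(motion=[[[0, 0, 0, 0, 0, 0], [0, 0, 0, 0, 0, 0], [0, 0, 0, 0, 0, 0], [0, 0, 0, 0, 0, 0], [0, 0, 0, 0, 0, 0]]], gripper=20, newtons=25)

```text
time: 22.3
ee_pos: [0.4489, 0.1472, 0.0976]
tcp_rot: [179.9, -0.0, 90.0]
wrist_force: [-0.9, 0.1, 5.6]
opening: 0.0276
```

Call:
servo_tool(motion=[[[0, 0, 0, 0, 0, 0], [0, 0, 0, 0, 0, 0], [0, 0, 0, 0, 0, 0], [0, 0, 0, 0, 0, 0]]])

```text
time: 22.7
ee_pos: [0.4489, 0.1472, 0.0976]
tcp_rot: [179.9, -0.0, 90.0]
wrist_force: [-1.1, 0.2, 6.0]
opening: 0.0272
```

Call:
servo_tool(motion=[[[0, 0, -8, 0, 0, 0], [0, 0, -20, 0, 0, 0], [0, 0, -22, 0, 0, 0], [0, 0, -18, 0, 0, 0], [0, 0, -7, 0, 0, 0]]])

```text
time: 23.2
ee_pos: [0.4492, 0.1472, 0.1738]
tcp_rot: [179.9, -0.0, 90.0]
wrist_force: [1.0, 0.5, -0.6]
opening: 0.0271
```

Call:
servo_tool(motion=[[[-6, 8, 0, 0, 0, 0], [-14, 18, 0, 0, 0, 0], [-20, 25, 0, 0, 0, 0], [-20, 25, 0, 0, 0, 0], [-20, 25, 0, 0, 0, 0]]])

```text
time: 23.7
ee_pos: [0.5505, 0.0657, 0.1703]
tcp_rot: [-179.9, 0.0, 90.0]
wrist_force: [0.5, -0.1, -0.7]
opening: 0.0269
```

Call:
servo_tool(motion=[[[-20, 25, 0, 0, 0, 0], [-20, 25, 0, 0, 0, 0], [-16, 20, 0, 0, 0, 0], [-8, 12, 0, 0, 0, 0], [-3, 4, 0, 0, 0, 0]]])

```text
time: 24.2
ee_pos: [0.6364, -0.0015, 0.1695]
tcp_rot: [-179.9, 0.0, 89.9]
wrist_force: [0.3, -0.9, -0.6]
opening: 0.0271
```

Call:
servo_tool(motion=[[[0, 0, 0, 0, 0, 0], [0, 0, 0, 0, 0, 0], [0, 0, 0, 0, 0, 0]]])

```text
time: 24.5
ee_pos: [0.6352, 0.0006, 0.1719]
tcp_rot: [-180.0, -0.0, 90.1]
wrist_force: [-1.3, 0.1, -0.9]
opening: 0.0269
```

```bash
python3 - <<'E'
from workcell import bot
from h import *
o=bot.get_obs();p=o['ee_pos'];print(p,o['opening'],np.array([.6356,-.0003,.1306])-p)
ims=[]
for n in('scene','top'):
    c=bot.camera(n); im=overlay(c,[p[0],p[1],p[2]-.0976],'50')
    x,y=map(int,proj(c,[p[0],p[1],p[2]-.06])[0]*3); ims.append(cv2.resize(im[max(0,y-150):y+150,max(0,x-100):x+100],(400,600)))
cv2.imwrite('pics/ov3.png',np.hstack(ims))
E
```

```text
[6.35193923e-01 6.09959833e-04 1.71886249e-01] 0.026924446137752314 [ 0.00040608 -0.00090996 -0.04128625]
```

View pics/ov3.png

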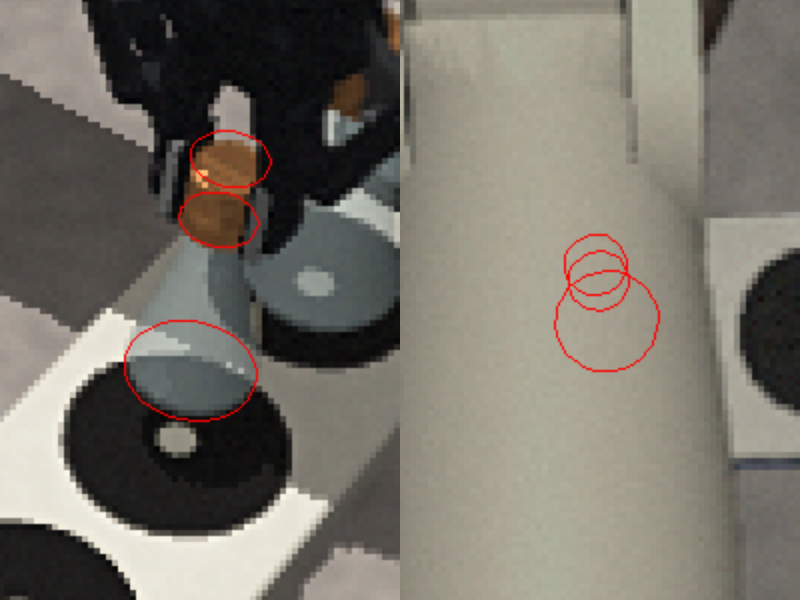

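The scene view fits (the arm hides the top view). Lowering.

Call:
servo_tool(motion=[[[-0.5, 0.4, 6, 0, 0, 0], [0, 0, 12, 0, 0, 0], [0, 0, 11, 0, 0, 0], [0, 0, 6, 0, 0, 0], [0, 0, 3, 0, 0, 0]]])

```text
time: 25.1
ee_pos: [0.6355, -0.0004, 0.1323]
tcp_rot: [-179.9, 0.0, 90.0]
wrist_force: [-0.3, -0.6, -0.2]
opening: 0.0273
```

Call:
servo_tool(motion=[[[0, 0, 1, 0, 0, 0], [0, 0, 0.5, 0, 0, 0], [0, 0, 0, 0, 0, 0], [0, 0, 0, 0, 0, 0]]])

```text
time: 25.5
ee_pos: [0.6363, -0.0004, 0.1327]
tcp_rot: [180.0, 0.0, 90.0]
wrist_force: [-0.5, 0.8, -0.3]
opening: 0.0271
```

Call:
servo_tool(motion=[[[0, 0, 0.5, 0, 0, 0], [0, 0, 0.5, 0, 0, 0], [0, 0, 0, 0, 0, 0]]])

```text
time: 25.8
ee_pos: [0.6361, -0.0004, 0.1312]
tcp_rot: [-180.0, -0.0, 90.0]
wrist_force: [0.8, 0.2, -0.4]
opening: 0.0271
```

Call:
servo_tool(motion=[[[0, 0, 0.5, 0, 0, 0], [0, 0, 0.5, 0, 0, 0], [0, 0, 0, 0, 0, 0]]])

```text
time: 26.1
ee_pos: [0.6361, -0.0004, 0.1307]
tcp_rot: [180.0, 0.0, 90.0]
wrist_force: [-1.3, -0.0, 3.9]
opening: 0.0271
```

Call:
servo_tool(motion=[[[0, 0, 0.4, 0, 0, 0], [0, 0, 0, 0, 0, 0], [0, 0, 0, 0, 0, 0]]])

```text
time: 26.4
ee_pos: [0.6362, -0.0004, 0.1307]
tcp_rot: [179.9, 0.0, 90.0]
wrist_force: [-1.2, -0.8, 6.3]
opening: 0.0272
```

Call:
servo_tool(motion=[[[0, 0, 0, 0, 0, 0], [0, 0, 0, 0, 0, 0], [0, 0, 0, 0, 0, 0]]], gripper=36)

```text
time: 26.7
ee_pos: [0.636, -0.0004, 0.1295]
tcp_rot: [-180.0, 0.0, 90.0]
wrist_force: [-0.9, 0.6, -0.2]
opening: 0.0358
```

Call:
servo_tool(motion=[[[0, 0, 0, 0, 0, 0], [0, 0, 0, 0, 0, 0], [0, 0, 0, 0, 0, 0], [0, 0, -8, 0, 0, 0], [0, 0, -20, 0, 0, 0]]], gripper=60)

```text
time: 27.2
ee_pos: [0.6353, -0.0004, 0.1568]
tcp_rot: [-179.8, -0.0, 90.0]
wrist_force: [0.1, 0.2, -0.1]
opening: 0.06
```

Call:
servo_tool(motion=[[[0, 0, -30, 0, 0, 0], [0, 0, -30, 0, 0, 0], [0, -10, -17, 0, 0, 0], [16, -20, 0, 0, 0, 0], [30, -20, 0, 0, 0, 0]]])

```text
time: 27.7
ee_pos: [0.5853, 0.0447, 0.2354]
tcp_rot: [180.0, 0.0, 89.9]
wrist_force: [0.1, 0.8, -0.1]
opening: 0.0602
```

Call:
servo_tool(motion=[[[30, -20, 0, 0, 0, 0], [30, -20, 0, 0, 0, 0], [30, -20, 0, 0, 0, 0], [30, -20, 0, 0, 0, 0], [30, -20, 0, 0, 0, 0]]])

```text
time: 28.2
ee_pos: [0.4844, 0.1963, 0.2349]
tcp_rot: [-180.0, -0.0, 90.0]
wrist_force: [0.9, 0.8, -0.4]
opening: 0.0599
```

Call:
servo_tool(motion=[[[30, -20, 0, 0, 0, 0], [30, -14, 0, 0, 0, 0], [18, -5, 0, 0, 0, 0], [4, -1, 0, 0, 0, 0], [0, 0, 0, 0, 0, 0]]])

```text
time: 28.7
ee_pos: [0.4454, 0.2776, 0.2348]
tcp_rot: [-180.0, 0.0, 90.1]
wrist_force: [0.4, 0.0, -0.1]
opening: 0.06
```

```bash
python3 - <<'E'
from workcell import bot
from h import *
np.set_printoptions(precision=4,suppress=True)
cs=[bot.camera(n) for n in('scene','top')]
p=bot.get_obs()['ee_pos'];print(p,np.array([.4461,.2779,.078])-p)
for k,q in (('50',[.6356,0,.13]),('25',[.4461,.2779,.077])):
  try:print(k,*fitcork(cs,[proj(c,q)[0] for c in cs],k))
  except Exception as e:print(k,e)
cv2.imwrite('pics/p3.png',np.hstack([overlay(cs[0],[.6356,-.0003,.033],'50')[150:700,750:1150],overlay(cs[1],[.6356,-.0003,.033],'50')[200:750,380:780]]))
E
```

```text
[0.446  0.2768 0.2349] [ 0.0001  0.0011 -0.1569]
50 [ 0.6378 -0.0014  0.1443] [ 0.2562 -0.0343  0.2119  0.2648] [(np.int32(191), 216.0), (np.int32(88), 99.0)]
25 [0.4463 0.2793 0.0891] [ 0.1127 -0.0153  0.0721  0.0892] [(np.int32(76), 95.0), (np.int32(49), 72.0)]
```

View pics/p3.png

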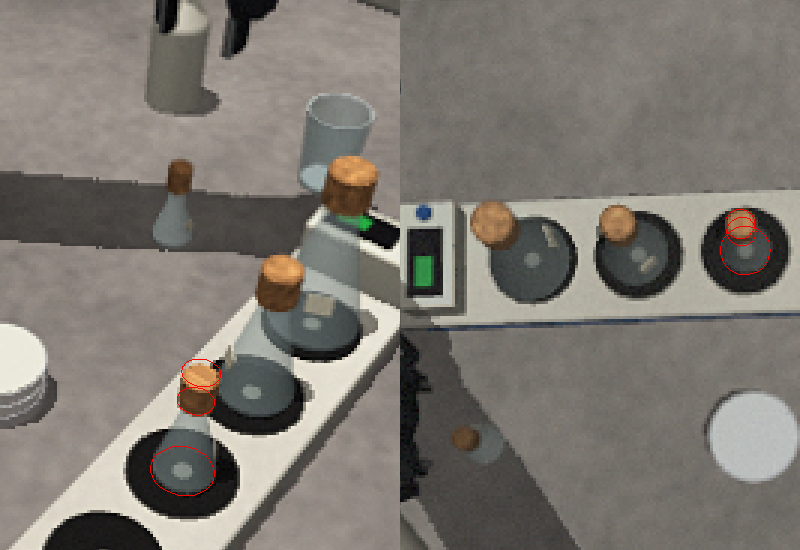

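The three placed flasks are upright and centred. Last one, flask_25.

Call:
servo_tool(motion=[[[1, 0, 15, 0, 0, 0], [0, 0, 30, 0, 0, 0], [0, 0, 35, 0, 0, 0], [0, 0, 35, 0, 0, 0], [0, 0, 22, 0, 0, 0]]])

```text
time: 29.3
ee_pos: [0.4455, 0.2768, 0.0952]
tcp_rot: [-179.9, 0.1, 89.9]
wrist_force: [0.5, 0.1, -0.1]
opening: 0.0603
```

Call:
servo_tool(motion=[[[0, 0, 14, 0, 0, 0], [0, 0, 6, 0, 0, 0], [0, 0, 0, 0, 0, 0]]])

```text
time: 29.6
ee_pos: [0.4461, 0.2781, 0.0779]
tcp_rot: [-180.0, 0.0, 90.0]
wrist_force: [0.1, 0.3, -0.0]
opening: 0.06
```

Call:
servo_tool(motion=[[[0, 0, 0, 0, 0, 0], [0, 0, 0, 0, 0, 0], [0, 0, 0, 0, 0, 0], [0, 0, 0, 0, 0, 0], [0, 0, 0, 0, 0, 0]]], gripper=16, newtons=22)

```text
time: 30.1
ee_pos: [0.4463, 0.2789, 0.079]
tcp_rot: [179.9, -0.1, 90.0]
wrist_force: [-0.5, -0.2, 5.8]
opening: 0.0235
```

Call:
servo_tool(motion=[[[0, 0, 0, 0, 0, 0], [0, 0, 0, 0, 0, 0], [0, 0, 0, 0, 0, 0], [0, 0, 0, 0, 0, 0]]])

```text
time: 30.5
ee_pos: [0.4464, 0.2789, 0.079]
tcp_rot: [179.9, -0.1, 90.0]
wrist_force: [-0.9, -0.8, 5.4]
opening: 0.0234
```

Call:
servo_tool(motion=[[[0, 0, -8, 0, 0, 0], [0, 0, -20, 0, 0, 0], [0, 0, -25, 0, 0, 0], [0, 0, -20, 0, 0, 0], [0, 0, -7, 0, 0, 0]]])

```text
time: 31.0
ee_pos: [0.4466, 0.2789, 0.1604]
tcp_rot: [179.9, -0.1, 90.0]
wrist_force: [0.5, 0.4, -0.8]
opening: 0.0231
```

Call:
servo_tool(motion=[[[-12, 2, 0, 0, 0, 0], [-24, 4, 0, 0, 0, 0], [-32, 6, 0, 0, 0, 0], [-32, 6, 0, 0, 0, 0], [-32, 6, 0, 0, 0, 0]]])

```text
time: 31.5
ee_pos: [0.4694, 0.1445, 0.1564]
tcp_rot: [-179.9, 0.0, 90.0]
wrist_force: [1.9, 0.2, -0.6]
opening: 0.0234
```

Call:
servo_tool(motion=[[[-32, 6, 0, 0, 0, 0], [-32, 6, 0, 0, 0, 0], [-32, 6, 0, 0, 0, 0], [-32, 6, 0, 0, 0, 0], [-32, 6, 0, 0, 0, 0]]])

```text
time: 32.0
ee_pos: [0.4993, -0.0155, 0.1565]
tcp_rot: [-179.9, 0.0, 90.0]
wrist_force: [0.1, 0.3, 0.3]
opening: 0.023
```

Call:
servo_tool(motion=[[[-32, 6, 0, 0, 0, 0], [-32, 8, 0, 0, 0, 0], [-22, 12, 0, 0, 0, 0], [-10, 20, 0, 0, 0, 0], [0, 25, 0, 0, 0, 0]]])

```text
time: 32.5
ee_pos: [0.5704, -0.1118, 0.1565]
tcp_rot: [-179.9, 0.0, 89.9]
wrist_force: [-0.3, 0.4, -0.9]
opening: 0.0235
```

Call:
servo_tool(motion=[[[0, 25, 0, 0, 0, 0], [0, 25, 0, 0, 0, 0], [0, 12, 0, 0, 0, 0], [0, 4, 0, 0, 0, 0], [0, 0, 0, 0, 0, 0]]])

```text
time: 33.0
ee_pos: [0.6365, -0.1098, 0.1565]
tcp_rot: [-179.9, -0.0, 90.0]
wrist_force: [-0.5, 0.1, -0.6]
opening: 0.0231
```

Call:
servo_tool(motion=[[[0, 0, 0, 0, 0, 0], [0, 0, 0, 0, 0, 0]]])

```text
time: 33.2
ee_pos: [0.6364, -0.1096, 0.158]
tcp_rot: [-180.0, 0.0, 90.0]
wrist_force: [-0.1, -0.1, -0.4]
opening: 0.0233
```

```bash
python3 - <<'E'
from workcell import bot
from h import *
o=bot.get_obs();p=o['ee_pos'];print(p,o['opening'],np.array([.637,-.1106,.112])-p)
ims=[]
for n in('scene','top'):
    c=bot.camera(n); im=overlay(c,[p[0],p[1],p[2]-.079],'25')
    x,y=map(int,proj(c,[p[0],p[1],p[2]-.06])[0]*3); ims.append(cv2.resize(im[max(0,y-150):y+150,max(0,x-100):x+100],(400,600)))
cv2.imwrite('pics/ov4.png',np.hstack(ims))
E
```

```text
[ 0.63641455 -0.10958868  0.15801598] 0.023336012888113912 [ 0.00058545 -0.00101132 -0.04601598]
```

View pics/ov4.png

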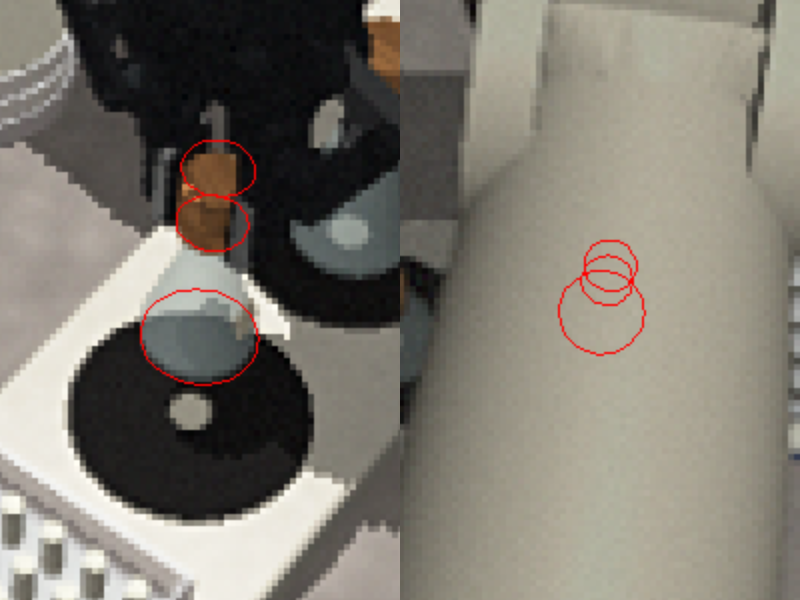

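Upright and over mat_4. Lowering.

Call:
servo_tool(motion=[[[-0.8, 0.5, 7, 0, 0, 0], [0, 0, 14, 0, 0, 0], [0, 0, 13, 0, 0, 0], [0, 0, 6, 0, 0, 0], [0, 0, 3, 0, 0, 0]]])

```text
time: 33.8
ee_pos: [0.637, -0.1101, 0.1132]
tcp_rot: [-179.9, -0.0, 90.0]
wrist_force: [0.1, -0.2, -0.3]
opening: 0.0232
```

Call:
servo_tool(motion=[[[0, 0, 1, 0, 0, 0], [0, 0, 0.5, 0, 0, 0], [0, 0, 0, 0, 0, 0], [0, 0, 0, 0, 0, 0]]])

```text
time: 34.2
ee_pos: [0.6378, -0.1102, 0.1139]
tcp_rot: [180.0, 0.0, 90.0]
wrist_force: [0.2, -0.2, -0.4]
opening: 0.0229
```

Call:
servo_tool(motion=[[[0, 0, 0.5, 0, 0, 0], [0, 0, 0.5, 0, 0, 0], [0, 0, 0, 0, 0, 0]]])

```text
time: 34.5
ee_pos: [0.6376, -0.1102, 0.1123]
tcp_rot: [-180.0, -0.0, 90.0]
wrist_force: [-0.4, 0.5, -0.1]
opening: 0.0234
```

Call:
servo_tool(motion=[[[0, 0, 0.5, 0, 0, 0], [0, 0, 0.5, 0, 0, 0], [0, 0, 0, 0, 0, 0]]])

```text
time: 34.8
ee_pos: [0.6377, -0.1102, 0.1121]
tcp_rot: [180.0, 0.0, 90.0]
wrist_force: [-1.6, 1.0, 5.3]
opening: 0.0233
```

Call:
servo_tool(motion=[[[0, 0, 0.3, 0, 0, 0], [0, 0, 0, 0, 0, 0], [0, 0, 0, 0, 0, 0]]])

```text
time: 35.1
ee_pos: [0.6378, -0.1102, 0.1121]
tcp_rot: [179.9, 0.0, 90.0]
wrist_force: [-2.6, -0.0, 7.0]
opening: 0.0235
```

Call:
servo_tool(motion=[[[0, 0, 0, 0, 0, 0], [0, 0, 0, 0, 0, 0], [0, 0, 0, 0, 0, 0]]], gripper=32)

```text
time: 35.4
ee_pos: [0.6375, -0.1101, 0.1107]
tcp_rot: [-180.0, -0.0, 90.0]
wrist_force: [0.5, -0.9, -0.1]
opening: 0.032
```

Call:
servo_tool(motion=[[[0, 0, 0, 0, 0, 0], [0, 0, 0, 0, 0, 0], [0, 0, 0, 0, 0, 0], [0, 0, -8, 0, 0, 0], [0, 0, -20, 0, 0, 0]]], gripper=60)

```text
time: 35.9
ee_pos: [0.6368, -0.11, 0.138]
tcp_rot: [-179.8, -0.0, 90.0]
wrist_force: [-0.1, -0.5, 0.1]
opening: 0.0599
```

Call:
servo_tool(motion=[[[0, 0, -30, 0, 0, 0], [0, 0, -35, 0, 0, 0], [0, 0, -35, 0, 0, 0], [0, -20, -10, 0, 0, 0], [0, -35, 0, 0, 0, 0]]])

```text
time: 36.4
ee_pos: [0.5838, -0.1103, 0.2513]
tcp_rot: [179.8, 0.0, 90.1]
wrist_force: [-0.0, 0.1, 0.1]
opening: 0.0601
```

Call:
servo_tool(motion=[[[0, -35, 0, 0, 0, 0], [0, -35, 0, 0, 0, 0], [0, -35, 0, 0, 0, 0], [0, -35, 0, 0, 0, 0], [0, -35, 0, 0, 0, 0]]])

```text
time: 36.9
ee_pos: [0.4062, -0.1102, 0.2497]
tcp_rot: [179.9, 0.0, 90.0]
wrist_force: [-1.0, 0.1, 0.5]
opening: 0.06
```

Call:
servo_tool(motion=[[[0, -20, 0, 0, 0, 0], [0, -5, 0, 0, 0, 0], [0, 0, 0, 0, 0, 0], [0, 0, 0, 0, 0, 0]]])

```text
time: 37.3
ee_pos: [0.3834, -0.1104, 0.2493]
tcp_rot: [180.0, 0.0, 90.0]
wrist_force: [0.2, -0.3, -0.2]
opening: 0.0598
```

```bash
python3 - <<'E'
from workcell import bot
from h import *
np.set_printoptions(precision=4,suppress=True)
cs=[bot.camera(n) for n in('scene','top')]
o=bot.get_obs();print(o['ee_pos'],o['time'])
M={'250':[.6336,.22],'125':[.6347,.1097],'50':[.6356,-.0003],'25':[.637,-.1106]}
for k,(x,y) in M.items():
  try:
    p,r,_=fitcork(cs,[proj(c,[x,y,.033+SZ[k][1]-.015])[0] for c in cs],k);print(k,p,'off mm',(p[:2]-[x,y])*1e3,'z err',(p[2]-.033-SZ[k][1])*1e3,r)
  except Exception as e:print(k,e)
ims=[]
for c in cs:
  im=cv2.resize(c['color'][:,:,::-1],None,fx=3,fy=3,interpolation=3)
  for k,(x,y) in M.items():
    ov=overlay(c,[x,y,.033],k); m=(ov==[0,0,255]).all(2); im[m]=(0,0,255)
  ims.append(im)
cv2.imwrite('pics/f_s.png',ims[0][100:800,550:1250][:600]);cv2.imwrite('pics/f_t.png',ims[1][300:850,300:1100])
E
```

```text
[ 0.3834 -0.1103  0.2489] 37.4
250 [0.6324 0.2225 0.2004] off mm [-1.1918  2.5217] z err -1.6042400768519205 [ 0.0045 -0.0007  0.0029  0.0044]
125 [0.6351 0.1119 0.1705] off mm [0.4151 2.2172] z err -1.5342920965989437 [ 0.0272 -0.0037  0.0195  0.0275]
50 [ 0.6377 -0.0012  0.144 ] off mm [ 2.1417 -0.8814] z err -1.0264042645308087 [ 0.3123 -0.0413  0.2568  0.3221]
25 [ 0.6386 -0.1132  0.1256] off mm [ 1.5753 -2.641 ] z err 0.600183067994281 [ 0.1829 -0.0233  0.1741  0.1909]
```

View pics/f_s.png

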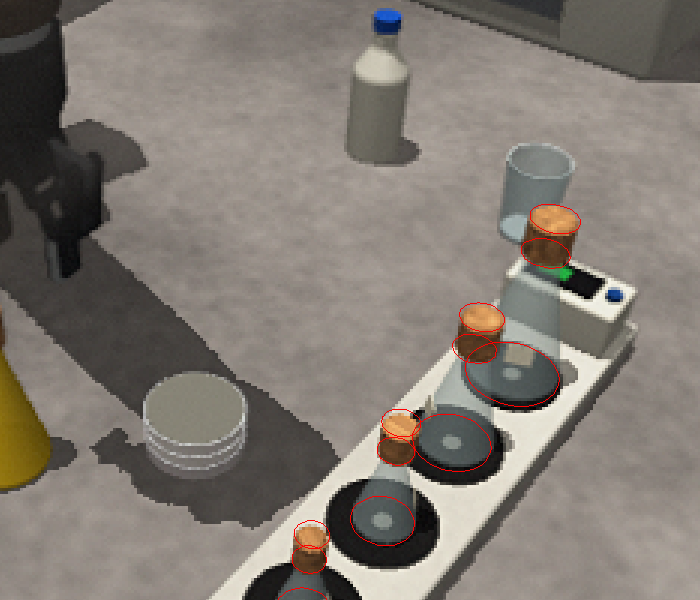

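View pics/f_t.png

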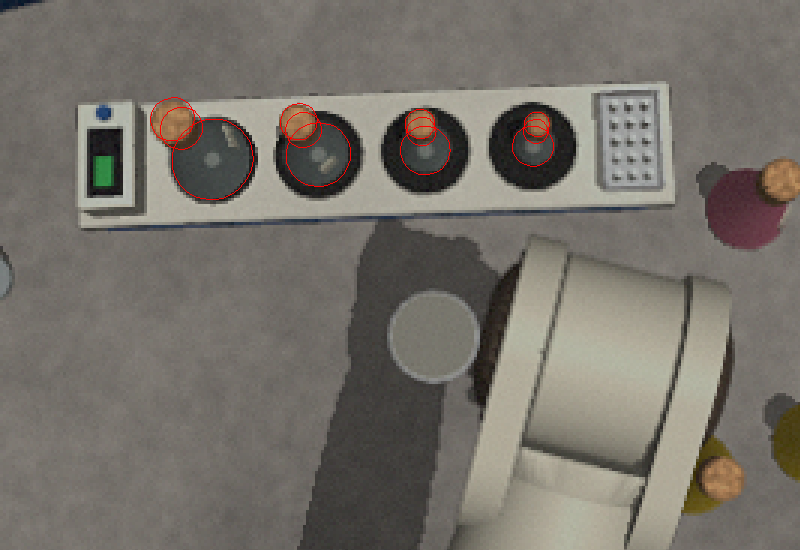

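All four flasks are upright, with the foot rims concentric with the dots in both views. The dishes still stand and the gripper is clear at z 0.25. Handing in.

```bash
python3 -c "
from workcell import bot
print(bot.job_done())"
```

```text
the job is handed in; nothing more can be done
None
```

The four clear flasks stand on the tray in order of size: flask_250 on mat_1 next to the display, then flask_125, flask_50 and flask_25 on mat_2, mat_3 and mat_4. Each was gripped by its stopper and lowered until I felt light contact (3–7 N) before release. I handed in at about 37 s of the 117 s allowed, with the gripper open and clear of everything.

**Last checks:**
- **Position:** the stoppers measured 2–3 mm from the mat centres, and their heights were within 1.6 mm of what they should be. The outlines I drew over both pictures fit upright flasks centred on the mats.
- **Disagreement:** the 2–3 mm stopper offsets don't match the gripper's own positions at release, which were within about 1 mm of the mat centres. I put that down to camera calibration (about 2 mm), so I did not adjust anything.
- **Not fully checked:** the arm hid flask_50 and flask_25 from the top camera just before lowering, so I relied on the scene camera there. Both cameras saw them afterwards.
- **Left alone:** I did not touch the dishes or the pink and yellow look-alikes. The dish stack looked unmoved in the last pictures, but I did not measure it.

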